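# Shift the blue turntable drive to the green detent

### The arm

A 6-joint arm with a two-finger parallel gripper is mounted at the origin on the work surface. World frame = base frame: x ahead of the robot, y to its left, z up, the work surface at z = 0. Lengths are in m, angles in degrees, forces in N, time in s.
With the tool pointing down it reaches from about 0.4 to 0.825 m from the base axis. Payload 7 kg.
Tool frame: the origin (TCP) lies at the very end of the fingers, on their centre line; the grasp point (between the pads) lies tcp_to_grasp behind it (tcp_to_grasp is the distance from the TCP to the grasp point, in m); x points along the fingers, y is the direction in which the jaws open and shut, and the axes are right-handed (so a half turn about x gives the same grasp; the last joint's range is limited). The gripper opens to 88 mm and grips with 3 to 60 N. Pads are 19 mm wide; open, the fingers measure 130 mm over their backs; the gripper's body (78 mm by 193 mm) begins 47 mm behind the grasp point.
Start: joints at [-55.17, 20.546, 0.682, 0, -70.136, -16.507], TCP at [0.212, -0.641, 0.227] pointing down, gripper open.
Joint ranges: [-176.03, 176.03], [-82.01, 121.73], [-58.28, 71.71], [-173.87, 95.51], [-174.79, -0.11], [-173.66, 173.66]. Speed limits (degrees/s): [136.94, 136.94, 172.46, 180, 180, 180].

### API

Orientations are given as [roll, pitch, yaw] about the fixed x, y, z axes, in that order (R = Rz(yaw) Ry(pitch) Rx(roll)).
In Python, from plant import * gives the robot as it stands. The module is installed in compiled form; this text tells all that it offers.
- The arm moves only by the shell command python3 -m pendant 'ROWS'. ROWS is JSON, a list of rows, each an object with "claw": the finger opening in mm, from 0 to 87.6; "linear": the shift along the tool's x, y, z in mm, a list of three; "twist": the turn about the tool's x in rad. In form: [{"claw": claw, "linear": [tx, ty, tz], "twist": twist}, ...]. A call has exactly 10 rows; each row shifts and turns the commanded pose from where the row before left it, along the tool's axes as they then stand; what a row does not reach is not made up. A row lasts 1/12 s, in which the tool goes at most 41.7 mm and 7.16 degrees, less where a joint would pass 70% of its speed; a pose out of reach is approached as far as the arm can. A call with a gripper value outside its range is refused whole. The fingers move at their own pace and stop on an object; the grip force is fixed at half the most. Time passes only in rows, so rows that do not move let the fingers close, or fill a call up. It gives the time, the measured TCP pose, the force and the opening at its end, in the units of the state.
- get_obs(): the state, without advancing time (a new reading comes with each control period).
- snapshot(name): name is "scene" or "top" or "wrist"; returns (picture, depth): 420x560x3 uint8, red, green, blue; 420x560 float32, m along the optical axis (not along the pixel's ray), 0 where there is no reading.
- camera_params(name): a dict with "fx", "fy", "cx", "cy" (pixels), "rvec" (rotation vector, rad) and "tvec" (3), from world to camera coordinates, as OpenCV has them. Camera axes: x right, y down, z forward; pixel columns grow to the right and rows downward; lengths in m; the calibration is good to about 2 mm. A picture is of the moment at which its call begins: read the wrist's pose just before it. camera_params takes no time and is no camera call; for the wrist camera it gives the pose at the moment of the call.
- close_job(): hands the job in, once; it reports no verdict.
Trained networks look in the newest picture that a camera, given by its name, has taken for a name from the list of things; names that differ only in an ending like _2 or _b are one class to them, and where a whole thing is asked for, a point or a joint stands for the part that bears it (a point fixed in the world has none). Each returns a list of dicts, best first, with "confidence" (0 to 1); they miss things now and then, are a little off and sometimes report something else, mostly with a low value. They report only what shows in the picture. A call takes as long as a camera call.
- boxes_of(camera, target): "xy" ([column, row] in pixels, amid what is visible of it).
The state is a dict: "clock": time; "joint_pos": joint angles; "qvel": joint speeds; "tau": joint torques, N m; "tool_pos": TCP position; "orientation": TCP orientation; "force": force on the tool from outside, world axes, zero at the start; "moment": the same for the moment, N m; "opening": finger opening in m.
Only numpy, scipy, OpenCV 4.12 (cv2) and the standard library are available. Lean on these libraries where they do the work, as an engineer would, in place of code of your own. Each camera call takes 0.05 s, during which the arm holds its last target. There are 200 camera calls.

### The job

On the blue turntable drive, pull the sprung black selector knob up, turn it from the white mark to the green mark, and let it drop fully home in the green detent. Leave the selector knob of the grey drive alone.

Things in the scene. Friction and masses are not known exactly. Their poses are not given: they have to be found in the camera images.
- blue_knob (a point): Knob on top of the blue drive; vertical axis. Black upright grip bar 44 mm long, 14 thick, 42 high (top 152 mm above bench when home) on a 42 mm disc (top at 110 mm). This point: on the axis, in the bar 17 mm below its top (135 mm above bench when home); moves with the knob. x along the bar to its white pointer end, y across its thickness, z up. Pinch across the thickness from above.
- blue_lift (a joint): How far the blue drive's knob is pulled up, m: 0 home, 0.018 end of travel. A spring pulls it down, 5 N at home to 10 N at the top. Pins under the disc sit in slots, so the knob turns only when lifted; lift 13 to 17 mm to turn freely. The drive is bolted down: housing 130 x 124 mm, 90 high; opposite the white mark a low turntable with a cream part (top 98 mm).
- blue_turn (a joint): Angle of the blue drive's knob, rad, positive anticlockwise from above; stops at +-1.4. Detents: 0 white mark (start, within 0.04), +1.047 (60 degrees anticlockwise) green mark, -1.047 yellow. Marks are 17 mm dots on the housing, 47 mm from the axis; the pointer looks at the dot of its detent. Sloped slot mouths draw a released knob in from up to 12 degrees off.
- grey_knob (a point): The same point on the like knob of the grey drive, a bystander of the same shape and sizes, to be left alone. Same axes. The two drives may stand either way round, left or right of the robot.

How it is judged (in metres and radians):
On the way:
1. the blue drive's knob is pulled up out of the white detent (value of joint blue_lift above 0.009 m and value of joint blue_turn below 0.6 rad), for 0.05 s.
At the end, for the whole second after the job is handed in: the blue drive's knob is within 10 degrees of the green mark and home in its detent (less than 3 mm above home), and the grey drive's knob is where it was (within 6 mm) (value of joint blue_turn between 0.8772 and 1.2172 rad and value of joint blue_lift below 0.003 m and distance of grey_knob from where it was at the start of the episode below 0.006 m); the robot touches nothing.
It fails at once if the grey drive's knob is pulled up (distance of grey_knob from where it was at the start of the episode above 0.006 m).
It fails at once if the blue drive's knob is forced round between detents while its pins are still down in the slots (value of joint blue_lift below 0.004 m and (value of joint blue_turn between 0.2 and 0.8 rad or value of joint blue_turn between -0.8 and -0.2 rad)).
It also fails if it takes over 32 s, if anything falls off the work surface, if the arm or the gripper's body presses on something with over 40 N, if the wrist force passes 120 N, or if a joint passes its speed limit or range.

## Working session

There is one attempt and no reset: what is moved stays moved. The work goes in short steps, Python scripts to look and compute and a shell command to move; the robot and the scene stay as the last step left them, time stands still between calls to the robot, and variables do not carry over. Pictures are saved under pics/ and viewed, about 8 in all and at most 12, crops included, and the job is handed in when it is done.

```bash
mkdir -p pics
cat > h.py <<'E'
from plant import *
import numpy as np, cv2
from scipy.spatial.transform import Rotation as R
def deproj(cam,u,v,d=None,z=None):
    p=camera_params(cam); Rm=cv2.Rodrigues(np.array(p["rvec"],float))[0]; t=np.array(p["tvec"],float).ravel()
    r=np.array([(u-p["cx"])/p["fx"],(v-p["cy"])/p["fy"],1.])
    c=-Rm.T@t; w=Rm.T@r
    s=d if d is not None else (z-c[2])/w[2]
    return c+s*w
E
python3 - <<'E'
from h import *
for c in("top","scene"):
    im,d=snapshot(c); cv2.imwrite(f"pics/{c}1.png",im[:,:,::-1]); np.save(c+"_d",d)
    for n in("blue_knob","grey_knob"):
        for b in boxes_of(c,n)[:3]:
            u,v=b["xy"]; dd=d[int(v),int(u)]
            print(c,n,b["confidence"],u,v,deproj(c,u,v,d=dd).round(4), deproj(c,u,v,z=.135).round(4))
o=get_obs(); print(o)
E
```

```text
top blue_knob 0.8 187.4 221.6 [0.5174 0.178  0.151 ] [0.5185 0.1806 0.135 ]
top grey_knob 0.84 380.0 223.9 [ 0.5024 -0.2077  0.1542] [ 0.5035 -0.2119  0.135 ]
scene blue_knob 0.58 328.3 145.9 [0.5215 0.1705 0.1285] [0.5235 0.1656 0.135 ]
scene grey_knob 0.96 203.0 297.4 [ 0.5101 -0.2217  0.1451] [ 0.5069 -0.2199  0.135 ]
{'clock': 0.3, 'joint_pos': array([-5.51696763e+01,  2.05625216e+01,  6.67741924e-01, -7.55203102e-03,
       -7.01354803e+01, -1.65053824e+01]), 'qvel': array([-0.01435425, -0.15240956,  0.03648652,  0.0678759 , -0.02749341,
        0.03697861]), 'tau': array([-2.13411135e-03, -5.81806219e+01,  2.92817384e+01,  6.99010089e+00,
        9.25389089e-03, -1.15714984e-04]), 'tool_pos': array([ 0.21214608, -0.64062654,  0.22624679]), 'orientation': array([ 93.2984281 ,  89.9689178 , 111.62080136]), 'force': array([ 0.56047546, -0.29282717, -0.786076  ]), 'moment': array([ 0.04871024, -0.05208375, -0.02708663]), 'opening': 0.0875562684613508}
```

View pics/top1.png

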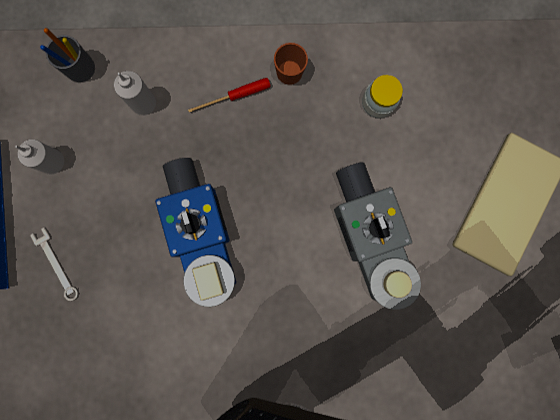

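The top view shows the blue drive on the left: knob at about (189,222), white dot (186,203), green (170,219), yellow (207,208). The grey drive is on the right at (380,225). Next I'll get the axis and bar yaw from the dots and the depth.

Run:
```python
from h import *
import plant
print([n for n in dir(plant) if not n.startswith('__')])
print(getattr(plant,'tcp_to_grasp',None))
im=cv2.imread("pics/top1.png"); d=np.load("top_d.npy")
P=np.array([[deproj("top",u,v,d=d[v,u]) for u in range(150,235)] for v in range(185,260)])
m=(P[...,2]>.143)&(P[...,2]<.165); q=P[m]
print(len(q),q.mean(0),np.median(q[:,2]))
(c,s,a)=cv2.minAreaRect(q[:,:2].astype(np.float32)); print(c,s,a)
w,V=np.linalg.eigh(np.cov(q[:,:2].T)); print(np.degrees(np.arctan2(V[1,1],V[0,1])),np.sqrt(w))
hsv=cv2.cvtColor(im,cv2.COLOR_BGR2HSV); D={}
for n,lo,hi,(u0,v0) in(("w",(0,0,150),(180,60,255),(186,203)),("g",(45,100,60),(85,255,255),(170,219)),("y",(18,120,120),(35,255,255),(207,208))):
    k=cv2.inRange(hsv,np.array(lo),np.array(hi)); b=np.zeros_like(k); cv2.circle(b,(u0,v0),8,255,-1); v,u=np.nonzero(k&b)
    D[n]=deproj("top",u.mean(),v.mean(),z=.091); print(n,len(u),u.mean(),v.mean(),D[n])
# axis: 47 mm from each
from scipy.optimize import least_squares
A=np.array(list(D.values()))[:,:2]
r=least_squares(lambda x:np.hypot(*(A-x).T)-.047,c); print("axis",r.x,r.fun)
print("dot dirs",[np.degrees(np.arctan2(*(a-r.x)[::-1])) for a in A])
big=cv2.resize(im[180:265,145:240],None,fx=6,fy=6,interpolation=cv2.INTER_CUBIC); cv2.imwrite("pics/crop.png",big)
```

```text
['PlanningError', 'boxes_of', 'camera_params', 'close_job', 'get_obs', 'snapshot', 'tcp_to_grasp']
0.0188Traceback (most recent call last):
  File "<stdin>", line 6, in <module>
  File "h.py", line 5, in deproj
    p=camera_params(cam); Rm=cv2.Rodrigues(np.array(p["rvec"],float))[0]; t=np.array(p["tvec"],float).ravel()
ValueError: time passes only in moves, steps and waits
```

```bash
sed -i 's/p=camera_params(cam);/p=cp(cam);/' h.py; sed -i '3a import functools\ncp=functools.cache(camera_params)' h.py
cat > m.py <<'E'
from h import *
from scipy.optimize import least_squares
im=cv2.imread("pics/top1.png"); d=np.load("top_d.npy")
P=np.array([[deproj("top",u,v,d=d[v,u]) for u in range(150,235)] for v in range(185,260)])
m=(P[...,2]>.143)&(P[...,2]<.165); q=P[m]
print(len(q),q.mean(0),np.median(q[:,2]))
(c,s,a)=cv2.minAreaRect(q[:,:2].astype(np.float32)); print(c,s,a)
w,V=np.linalg.eigh(np.cov(q[:,:2].T)); print(np.degrees(np.arctan2(V[1,1],V[0,1])),np.sqrt(w))
hsv=cv2.cvtColor(im,cv2.COLOR_BGR2HSV); D={}
for n,lo,hi,(u0,v0) in(("w",(0,0,150),(180,60,255),(186,203)),("g",(45,100,60),(85,255,255),(170,219)),("y",(18,120,120),(35,255,255),(207,208))):
    k=cv2.inRange(hsv,np.array(lo),np.array(hi)); b=np.zeros_like(k); cv2.circle(b,(u0,v0),8,255,-1); v,u=np.nonzero(k&b)
    D[n]=deproj("top",u.mean(),v.mean(),z=.091); print(n,len(u),u.mean(),v.mean(),D[n])
A=np.array(list(D.values()))[:,:2]
r=least_squares(lambda x:np.hypot(*(A-x).T)-.047,c); print("axis",r.x,r.fun)
print("dot dirs",[np.degrees(np.arctan2(*(a-r.x)[::-1])) for a in A])
big=cv2.resize(im[180:265,145:240],None,fx=6,fy=6,interpolation=cv2.INTER_CUBIC); cv2.imwrite("pics/crop.png",big)
o=get_obs(); Rm=R.from_euler('xyz',o['orientation'],degrees=True).as_matrix(); print(o['tool_pos'],Rm.round(3),sep='\n')
E
python3 m.py
```

```text
163 [0.51547834 0.17892979 0.15209752] 0.15240494464648258
(0.5156620740890503, 0.17940691113471985) (0.044387396425008774, 0.014464376494288445) 15.74898624420166
-162.5471301935759 [0.00416502 0.01282511]
w 47 185.04255319148936 202.70212765957447 [0.56191067 0.19239358 0.091     ]
g 52 169.59615384615384 218.6153846153846 [0.52880493 0.22547032 0.091     ]
y 47 206.5744680851064 207.82978723404256 [0.54975826 0.14678232 0.091     ]
axis [0.51656684 0.18007771] [-1.33693783e-05  1.34054024e-05  1.33288947e-05]
dot dirs [np.float64(15.195557331177284), np.float64(74.91150199711215), np.float64(-45.08959463936633)]
[ 0.21214608 -0.64062654  0.22624679]
[[-0.    -0.314  0.949]
 [ 0.001  0.949  0.314]
 [-1.     0.001 -0.   ]]
```

View pics/crop.png

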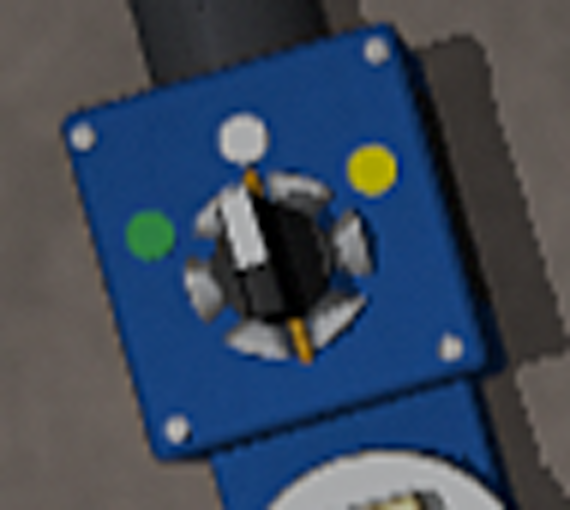

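Axis is about (0.516, 0.180) and the bar yaw about 15.5°. The tool's yaw already matches to within 3°. I'll move above the blue knob.

```bash
python3 -m pendant '[{"claw":87,"linear":[0,27,28],"twist":0},{"claw":87,"linear":[0,27,28],"twist":0},{"claw":87,"linear":[0,27,28],"twist":0},{"claw":87,"linear":[0,27,28],"twist":0},{"claw":87,"linear":[0,27,28],"twist":0},{"claw":87,"linear":[0,27,28],"twist":0},{"claw":87,"linear":[0,27,28],"twist":0},{"claw":87,"linear":[0,27,28],"twist":0},{"claw":87,"linear":[0,27,28],"twist":0},{"claw":87,"linear":[0,27,28],"twist":0}]'
python3 -m pendant '[{"claw":87,"linear":[0,32,20],"twist":0},{"claw":87,"linear":[0,32,20],"twist":0},{"claw":87,"linear":[0,32,20],"twist":0},{"claw":87,"linear":[0,32,20],"twist":0},{"claw":87,"linear":[0,32,20],"twist":0},{"claw":87,"linear":[0,32,20],"twist":0},{"claw":87,"linear":[0,32,20],"twist":0},{"claw":87,"linear":[0,32,20],"twist":0},{"claw":87,"linear":[0,32,20],"twist":0},{"claw":87,"linear":[0,32,20],"twist":0}]'
cat > g.py <<'E'
from h import *
import sys
T=np.array(eval(sys.argv[1])); yaw=float(sys.argv[2])  # TCP target, wanted yaw of tool z
o=get_obs(); Rm=R.from_euler('xyz',o['orientation'],degrees=True).as_matrix()
print(o['clock'],o['tool_pos'].round(4),'tool-frame mm',(1000*Rm.T@(T-o['tool_pos'])).round(1))
y=np.degrees(np.arctan2(Rm[1,2],Rm[0,2])); print('yaw',y,'twist rad',np.radians(y-yaw).round(4),'j6',o['joint_pos'][5],'F',o['force'].round(1),'open',o['opening'])
E
python3 g.py '[.516,.1795,.226]' 15.5
```

```text
clock: 1.13
tool_pos: [0.3935, -0.2947, 0.2269]
orientation: [-31.6, 90.0, -13.3]
force: [1.6, 0.3, 0.5]
opening: 0.087
clock: 1.97
tool_pos: [0.4824, 0.0723, 0.227]
orientation: [13.2, 89.9, 31.6]
force: [1.0, -0.4, -0.2]
opening: 0.087
1.9667 [0.4824 0.0723 0.227 ] tool-frame mm [ 1.1 91.2 65.7]
yaw 18.348091803593235 twist rad 0.0497 j6 -103.32913730731056 F [ 1.  -0.4 -0.2] open 0.0869563619523906
```

```bash
python3 -m pendant '[{"claw":87,"linear":[0,23,16],"twist":0},{"claw":87,"linear":[0,23,16],"twist":0},{"claw":87,"linear":[0,23,16],"twist":0},{"claw":87,"linear":[0,22,17],"twist":0},{"claw":87,"linear":[0,0,0],"twist":0.05},{"claw":87,"linear":[0,0,0],"twist":0},{"claw":87,"linear":[0,0,0],"twist":0},{"claw":87,"linear":[0,0,0],"twist":0},{"claw":87,"linear":[0,0,0],"twist":0},{"claw":87,"linear":[0,0,0],"twist":0}]'
python3 g.py '[.516,.1795,.12]' 15.5
python3 - <<'E'
from h import *
p=cp("wrist"); im,d=snapshot("wrist"); cv2.imwrite("pics/w1.png",im[:,:,::-1])
q=np.array([deproj("wrist",u,v,d=d[v,u]) for v in range(0,420,2) for u in range(0,560,2) if d[v,u]>0])
m=(q[:,2]>.143)&(q[:,2]<.165)&(np.hypot(q[:,0]-.516,q[:,1]-.18)<.04); q=q[m]
print(len(q), len(q) and (q.mean(0),cv2.minAreaRect(q[:,:2].astype(np.float32))))
E
```

```text
clock: 2.8
tool_pos: [0.5154, 0.1764, 0.2269]
orientation: [25.5, 90.0, 41.0]
force: [-1.0, -0.3, 0.2]
opening: 0.0868
2.8 [0.5154 0.1764 0.2269] tool-frame mm [106.9   2.8   1.4]
yaw 15.44399902286841 twist rad -0.001 j6 -114.06357443614091 F [-1.  -0.3  0.2] open 0.0867692052319122
358 (array([0.51888691, 0.17703285, 0.15267183]), ((0.5201974511146545, 0.17764458060264587), (0.045161519199609756, 0.013359644450247288), 15.215555191040039))
```

View pics/w1.png

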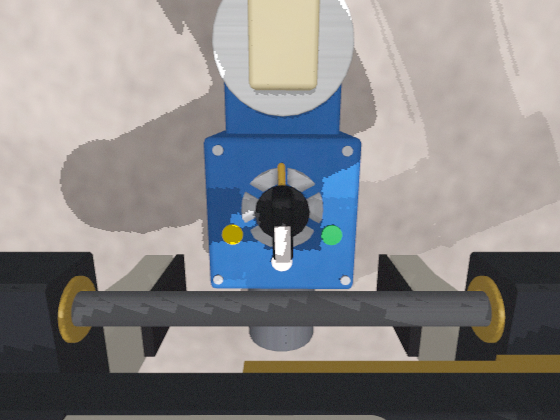

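The wrist view shows the bar aligned with the fingers, with the pointer at the white dot near (283,263). Its depth gives the centre at (0.519, 0.1775). I'll average the two estimates, go down and pinch.

```bash
python3 -m pendant '[{"claw":50,"linear":[0,1,3],"twist":0},{"claw":50,"linear":[15,0,0],"twist":0},{"claw":50,"linear":[15,0,0],"twist":0},{"claw":50,"linear":[15,0,0],"twist":0},{"claw":50,"linear":[15,0,0],"twist":0},{"claw":50,"linear":[15,0,0],"twist":0},{"claw":50,"linear":[15,0,0],"twist":0},{"claw":50,"linear":[12,0,0],"twist":0},{"claw":50,"linear":[7,0,0],"twist":0},{"claw":50,"linear":[0,0,0],"twist":0}]'
python3 g.py '[.518,.178,.118]' 15.5
python3 - <<'E'
from h import *
p=cp("wrist"); im,d=snapshot("wrist"); cv2.imwrite("pics/w2.png",im[:,:,::-1])
E
```

```text
clock: 3.68
tool_pos: [0.5175, 0.1782, 0.1161]
orientation: [-161.5, 89.9, -146.0]
force: [0.1, 0.8, -0.4]
opening: 0.0501
3.6833 [0.5175 0.1782 0.1161] tool-frame mm [-1.9 -0.4  0.4]
yaw 15.441327839723284 twist rad -0.001 j6 -114.05838368591466 F [ 0.1  0.8 -0.4] open 0.05010629688281758
```

View pics/w2.png

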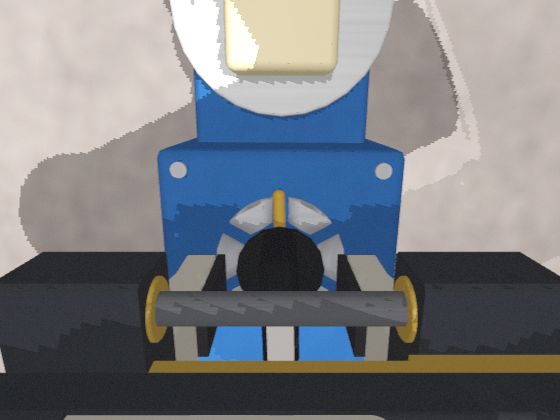

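The bar, at column 280, sits between the fingers (inner faces at about 208 and 352). Closing now.

```bash
python3 -m pendant '[{"claw":30,"linear":[0,0,0],"twist":0},{"claw":20,"linear":[0,0,0],"twist":0},{"claw":5,"linear":[0,0,0],"twist":0},{"claw":5,"linear":[0,0,0],"twist":0},{"claw":5,"linear":[0,0,0],"twist":0},{"claw":5,"linear":[0,0,0],"twist":0},{"claw":5,"linear":[0,0,0],"twist":0},{"claw":5,"linear":[0,0,0],"twist":0},{"claw":5,"linear":[0,0,0],"twist":0},{"claw":5,"linear":[0,0,0],"twist":0}]'
python3 g.py '[.518,.178,.131]' 15.5
```

```text
clock: 4.57
tool_pos: [0.5183, 0.1782, 0.1179]
orientation: [-91.5, 89.9, -76.1]
force: [0.3, -5.5, 3.7]
opening: 0.0138
4.5667 [0.5183 0.1782 0.1179] tool-frame mm [-13.1  -0.1  -0.3]
yaw 15.461109136258669 twist rad -0.0007 j6 -114.06753576701449 F [ 0.3 -5.5  3.7] open 0.013844767308386043
```

```bash
python3 -m pendant '[{"claw":5,"linear":[-3,0,0],"twist":0},{"claw":5,"linear":[-3,0,0],"twist":0},{"claw":5,"linear":[-3,0,0],"twist":0},{"claw":5,"linear":[-3,0,0],"twist":0},{"claw":5,"linear":[-3,0,0],"twist":0},{"claw":5,"linear":[0,0,0],"twist":0},{"claw":5,"linear":[0,0,0],"twist":0},{"claw":5,"linear":[0,0,0],"twist":0},{"claw":5,"linear":[0,0,0],"twist":0},{"claw":5,"linear":[0,0,0],"twist":0}]'
python3 g.py '[.518,.178,.131]' 15.5
python3 - <<'E'
from h import *
p=cp("wrist"); im,d=snapshot("wrist"); cv2.imwrite("pics/w3.png",im[:,:,::-1])
im,d=snapshot("scene"); cv2.imwrite("pics/s3.png",cv2.resize(im[60:240,230:430,::-1],None,fx=3,fy=3))
E
```

```text
clock: 5.4
tool_pos: [0.5181, 0.1781, 0.1313]
orientation: [-138.9, 89.9, -123.5]
force: [6.4, -4.0, -8.7]
opening: 0.0137
5.4 [0.5181 0.1781 0.1313] tool-frame mm [ 0.3 -0.1 -0.2]
yaw 15.428623462403582 twist rad -0.0012 j6 -114.06767113869795 F [ 6.4 -4.  -8.7] open 0.013695332621534776
```

View pics/s3.png

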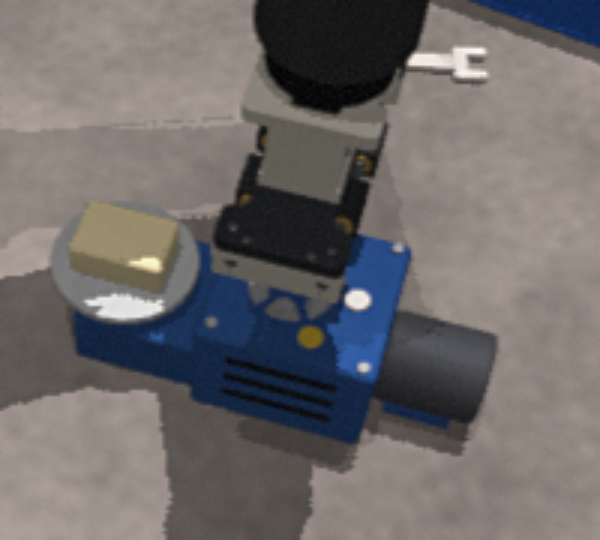

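View pics/w3.png

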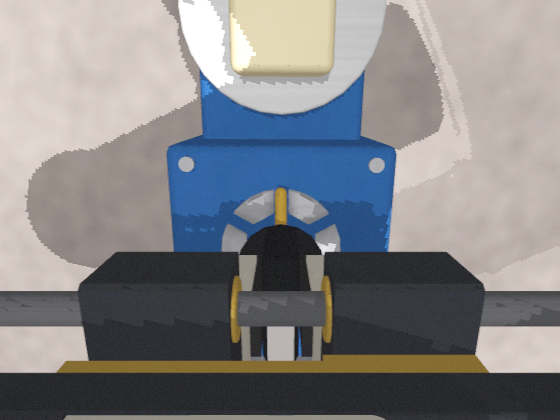

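Fz is -8.7 N, which matches the spring at about 13–15 mm of lift, and the TCP rose 13.4 mm. I'll add 1 mm of lift and turn anticlockwise, which is a negative twist because tool x points down. First I'll turn partway and check.

```bash
python3 -m pendant '[{"claw":5,"linear":[-1,0,0],"twist":0},{"claw":5,"linear":[0,0,0],"twist":-0.05},{"claw":5,"linear":[0,0,0],"twist":-0.05},{"claw":5,"linear":[0,0,0],"twist":-0.05},{"claw":5,"linear":[0,0,0],"twist":-0.05},{"claw":5,"linear":[0,0,0],"twist":-0.05},{"claw":5,"linear":[0,0,0],"twist":-0.05},{"claw":5,"linear":[0,0,0],"twist":0},{"claw":5,"linear":[0,0,0],"twist":0},{"claw":5,"linear":[0,0,0],"twist":0}]'
python3 g.py '[.518,.178,.132]' 75.1; python3 -c "
from h import *
print(get_obs()['moment'])"
```

```text
clock: 6.33
tool_pos: [0.5182, 0.1779, 0.1323]
orientation: [-148.8, 89.9, -116.2]
force: [6.9, -6.2, -10.1]
opening: 0.0135
6.3333 [0.5182 0.1779 0.1323] tool-frame mm [ 0.3  0.2 -0.1]
yaw 32.61905180132383 twist rad -0.7414 j6 -96.87879964052992 F [  6.9  -6.2 -10.1] open 0.013484593116491224
[-2.11959466 -2.83136423  0.00817203]
```

```bash
python3 -m pendant '[{"claw":5,"linear":[0,0,0],"twist":-0.1},{"claw":5,"linear":[0,0,0],"twist":-0.1},{"claw":5,"linear":[0,0,0],"twist":-0.1},{"claw":5,"linear":[0,0,0],"twist":-0.1},{"claw":5,"linear":[0,0,0],"twist":-0.1},{"claw":5,"linear":[0,0,0],"twist":-0.1},{"claw":5,"linear":[0,0,0],"twist":-0.1},{"claw":5,"linear":[0,0,0],"twist":-0.04},{"claw":5,"linear":[0,0,0],"twist":0},{"claw":5,"linear":[0,0,0],"twist":0}]'
python3 g.py '[.518,.178,.118]' 75.1; python3 -c "
from h import *
print(get_obs()['moment'])
p=cp('wrist'); im,d=snapshot('wrist'); cv2.imwrite('pics/w4.png',im[:,:,::-1])"
```

```text
clock: 7.17
tool_pos: [0.5186, 0.1776, 0.1325]
orientation: [-166.9, 89.9, -91.9]
force: [9.6, -7.7, -9.6]
opening: 0.0136
7.1667 [0.5186 0.1776 0.1325] tool-frame mm [14.5  0.7  0.2]
yaw 75.04071507217245 twist rad -0.001 j6 -54.46201089661237 F [ 9.6 -7.7 -9.6] open 0.013591145729254968
[-2.89470298e+00 -3.45517796e+00  6.93555740e-04]
```

View pics/w4.png

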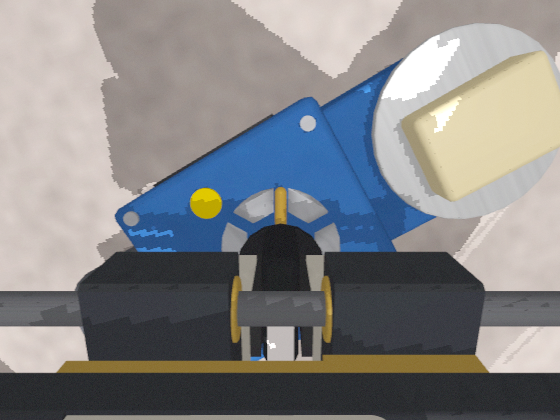

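The knob turned with the gripper, and the bar is in line with the gold slot line at (280,205). Lowering into the green detent while holding.

```bash
python3 -m pendant '[{"claw":5,"linear":[2,0,0],"twist":0},{"claw":5,"linear":[2,0,0],"twist":0},{"claw":5,"linear":[2,0,0],"twist":0},{"claw":5,"linear":[2,0,0],"twist":0},{"claw":5,"linear":[2,0,0],"twist":0},{"claw":5,"linear":[2,0,0],"twist":0},{"claw":5,"linear":[2,0,0],"twist":0},{"claw":5,"linear":[1,0,0],"twist":0},{"claw":5,"linear":[0,0,0],"twist":0},{"claw":5,"linear":[0,0,0],"twist":0}]'
python3 g.py '[.518,.178,.118]' 75.1; python3 -c "
from h import *
print(get_obs()['moment'])"
```

```text
clock: 8.05
tool_pos: [0.5187, 0.1777, 0.118]
orientation: [-158.0, 89.9, -83.0]
force: [7.2, -7.6, -6.3]
opening: 0.0136
8.05 [0.5187 0.1777 0.118 ] tool-frame mm [-0.   0.7  0.2]
yaw 75.03454197981833 twist rad -0.0011 j6 -54.47936207513491 F [ 7.2 -7.6 -6.3] open 0.013623950928296632
[-2.9641734  -2.90271642  0.02816581]
```

The knob is nearly home, with only the spring pull left. Release, then retreat straight up.

```bash
python3 -m pendant '[{"claw":20,"linear":[0,0,0],"twist":0},{"claw":35,"linear":[0,0,0],"twist":0},{"claw":45,"linear":[0,0,0],"twist":0},{"claw":45,"linear":[0,0,0],"twist":0},{"claw":45,"linear":[0,0,0],"twist":0},{"claw":45,"linear":[0,0,0],"twist":0},{"claw":45,"linear":[-5,0,0],"twist":0},{"claw":45,"linear":[-10,0,0],"twist":0},{"claw":45,"linear":[-20,0,0],"twist":0},{"claw":45,"linear":[-25,0,0],"twist":0}]'
python3 -m pendant '[{"claw":45,"linear":[-25,0,0],"twist":0},{"claw":45,"linear":[-25,0,0],"twist":0},{"claw":45,"linear":[-10,0,-20],"twist":0},{"claw":45,"linear":[0,0,-35],"twist":0},{"claw":45,"linear":[0,0,-35],"twist":0},{"claw":45,"linear":[0,0,-35],"twist":0},{"claw":45,"linear":[0,0,-35],"twist":0},{"claw":45,"linear":[0,0,0],"twist":0},{"claw":45,"linear":[0,0,0],"twist":0},{"claw":45,"linear":[0,0,0],"twist":0}]'
python3 - <<'E'
from h import *
im,d=snapshot("top")
P=np.array([[deproj("top",u,v,d=d[v,u]) for u in range(150,235)] for v in range(185,260)])
q=P[(P[...,2]>.143)&(P[...,2]<.18)]
if len(q): print(len(q),q.mean(0),np.median(q[:,2]),cv2.minAreaRect(q[:,:2].astype(np.float32)))
a=cv2.resize(im[150:280,130:430,::-1],None,fx=2.6,fy=2.6); cv2.imwrite("pics/t5.png",a)
E
```

```text
clock: 8.88
tool_pos: [0.5173, 0.1783, 0.1788]
orientation: [139.5, 89.9, -145.5]
force: [-0.0, 0.4, -0.1]
opening: 0.0448
clock: 9.72
tool_pos: [0.4771, 0.0242, 0.2396]
orientation: [-50.8, 89.9, 24.2]
force: [-0.3, -0.0, -0.6]
opening: 0.045
55 [0.51977213 0.1919147  0.15288644] 0.15288234706901171 ((0.5189626812934875, 0.18949562311172485), (0.022659439593553543, 0.012113189324736595), 88.97798156738281)
```

View pics/t5.png

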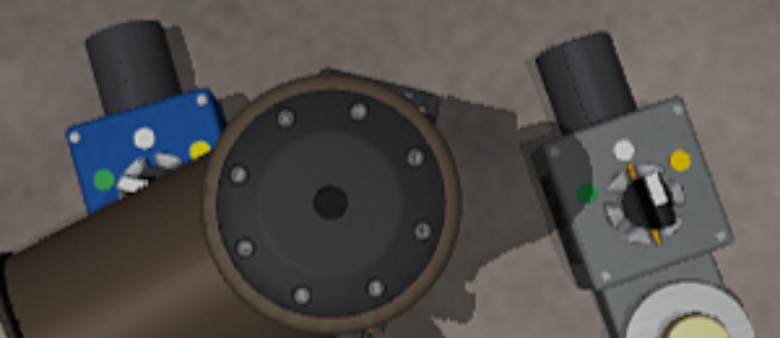

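The bar top is at 152.9 mm, so the knob is home, but the arm hides part of it at (140,185). I'll move the arm aside for a clear angle check.

```bash
python3 -m pendant '[{"claw":45,"linear":[-10,0,-30],"twist":0},{"claw":45,"linear":[-10,0,-30],"twist":0},{"claw":45,"linear":[0,0,-30],"twist":0},{"claw":45,"linear":[0,0,-30],"twist":0},{"claw":45,"linear":[0,0,-30],"twist":0},{"claw":45,"linear":[0,0,-30],"twist":0},{"claw":45,"linear":[0,0,0],"twist":0},{"claw":45,"linear":[0,0,0],"twist":0},{"claw":45,"linear":[0,0,0],"twist":0},{"claw":45,"linear":[0,0,0],"twist":0}]'
python3 - <<'E'
from h import *
im,d=snapshot("top")
P=np.array([[deproj("top",u,v,d=d[v,u]) for u in range(150,235)] for v in range(185,260)])
q=P[(P[...,2]>.143)&(P[...,2]<.18)]
w,V=np.linalg.eigh(np.cov(q[:,:2].T))
print(len(q),np.median(q[:,2]),cv2.minAreaRect(q[:,:2].astype(np.float32)),np.degrees(np.arctan2(V[1,1],V[0,1])))
cv2.imwrite("pics/t6.png",cv2.resize(im[180:265,145:240,::-1],None,fx=5,fy=5))
E
```

```text
clock: 10.6
tool_pos: [0.4309, -0.1488, 0.2585]
orientation: [81.4, 90.0, 156.5]
force: [-0.3, 0.6, -0.3]
opening: 0.0448
156 0.15269965655320528 ((0.5154234766960144, 0.17991116642951965), (0.04439127445220947, 0.01364544965326786), 74.46591186523438) 74.80839423586897
```

View pics/t6.png

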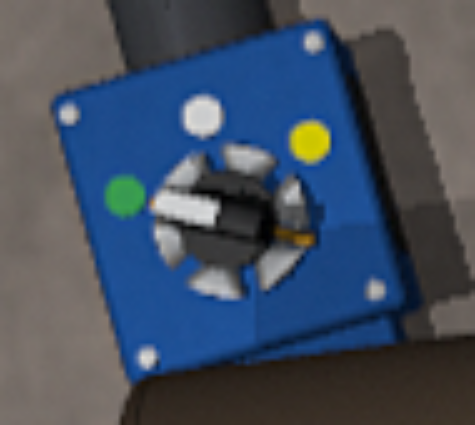

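The white pointer end at (165,207) faces the green dot at (125,195). The bar yaw is 74.8° against 74.9° for the green dot, and the top is at 152.7 mm, so it is home. Handing in.

```bash
python3 -c "
from plant import *
close_job()"
```

```text
the job is handed in; nothing more can be done
```

I pinched the blue drive's knob, lifted it about 15 mm and turned it 60° anticlockwise. I then lowered it into the green detent, released it and moved the arm clear. The job was handed in with about 10.6 s on the robot's clock.

- **Blue knob angle:** in the last top view the bar points at 74.8°, against 74.9° for the green dot.
- **Blue knob height:** its top measures 152.7 mm, against 152.4 mm before the move, so it is home within about 1 mm.
- **Arm:** the force reading was about zero after release and the tool was clear of everything. While lifted, the spring read about 10 N and there was no turning moment about the knob's axis.
- **Disagreement:** the top and wrist cameras put the knob's axis about 3–4 mm apart. I used the average, which left a side force of about 8–12 N while holding the knob.
- **Grey knob:** the arm never touched it. It showed no visible change when last seen, but I did not measure it, and I did not check it after the final arm move.

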